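# Set the coffee grinder from the coarse side

## Task

Set the coffee grinder's fineness to its red tab by pushing the blue lever peg. The pointer now stands on the fine side of the tab: first back it off until it is well past the tab on the coarse side (right, as seen facing the grinder's spout; the bigger dots), then bring it up towards fine and stop with the pointer over the middle of the tab, so that the play is taken up and the lever is left resting against its fine-side (left) lug. Leave the red tab itself and the things on the worktop where they are.

Things in the scene. Friction and masses are not known exactly. Their poses are not given: they have to be found in the camera images.
- grinder: White coffee grinder, hopper off, fixed; foot 170x130 mm, dial plate 180 mm across, top 138 mm; black centre knob 108 mm across, up to 184 mm. Origin: centre of the underside, on the dial's vertical axis; z up, -x = front (spout). Dial angles count clockwise from above, 0 at the front: radius r, angle a is (-r cos a, r sin a) here. Dots grow bigger towards coarse (negative angles).
- burr (a joint): Angle (rad) of the steel burr carrier and its black pointer; grows clockwise = finer, range -0.75 to 0.75. The carrier is stiff (needs about 2 to 3 N at the peg) and stays where it is left. Two brass lugs stand up from it, one on either side of the lever (tops at 170 mm, radius 58 to 74 mm).
- lever (a joint): Play of the setting lever between the two brass lugs: 0 = against the coarse-side lug, 0.22 rad = against the fine-side lug. It moves lightly and stays where it is left; the carrier only moves once the lever has reached a lug and pushes it. The lever's angle is burr + lever + 0.49 rad, to the left (fine side) of the pointer.
- peg_top (a point): Centre of the top of the blue peg on the lever's end, the part to push: upright, 14 mm diameter, 105 mm from the grinder's axis, top 210 mm above the worktop, free from 166 mm (top of the steel lever arm, 10 mm wide) to 210 mm.
- pointer_tip (a point): Tip of the black pointer (5 mm wide), 80 mm from the axis, 149 mm high; it passes just above the red tab.
- tab_centre (a point): Middle of the red setting tab on the dial, 80 mm from the axis, 143 mm high; the tab is 10 mm wide along the rim. This frame's x axis points inward to the grinder's axis and its y axis points along the rim towards fine (clockwise seen from above).
- mark (a joint): Angle (rad) of the red tab in the same sense as burr: the pointer is over the middle of the tab when burr = mark. The tab is stiff and is not to be moved.
- mug: Bystander: white mug with small blue-green leaves, 92x127x95 mm high, loose on the worktop; origin at the centre of its underside.
- bowl: Bystander: small white bowl with green bands, 115 mm across, 52 mm high, loose on the worktop; origin at the centre of its underside.
- creamer: Bystander: plastic jar with a red screw cap, 76 mm across, 156 mm high, loose on the worktop; origin at the centre of its underside.
- spoon: Bystander: steel teaspoon, 132 mm long, 9 mm thick, loose on the worktop; origin at the centre of its underside.

How it is judged:
By the outcome, as a careful person would: the job done as asked, in the order asked, and still so for the second after the job is handed in, with the robot touching nothing.
It also fails if it takes over 58 s, if anything falls off the work surface, if the arm or the gripper's body presses on something with over 40 N, if the wrist force passes 120 N, or if a joint passes its speed limit or range.

## Robot

A 6-joint arm with a two-finger parallel gripper is mounted at the origin on a cart in front of the work surface, level with it; the furniture and walls round the work are solid. World frame = base frame: x ahead of the robot, y to its left, z up, the work surface at z = 0. Lengths are in mm, angles in degrees, forces in N, time in s.
With the tool pointing down it reaches from about 350 to 850 mm from the base axis. Payload 8.1 kg.
Tool frame: the origin (TCP) lies midway between the tips of the shut fingers; the grasp point (between the pads) lies 19 mm behind it; z points along the fingers, y is the direction in which the jaws open and shut (so a half turn about z gives the same grasp; the last joint's range is limited). The gripper opens to 85 mm and grips with 20 to 120 N. Pads are 22 mm wide; open, the fingers measure 114 mm over their backs; the gripper's body (76 mm by 85 mm) begins 54 mm behind the grasp point. The pads swing forward as they close: fully open they stand 13 mm farther back than shut.
Start: joints at [-74.909, 7.471, 85.268, -0, 87.261, -4.893], TCP at [205.082, -563.867, 194.592] pointing down, gripper open.
Joint ranges: [-169.43, 169.43], [-51.17, 129.36], [1.28, 143.12], [-76.62, 256.62], [0, 156.53], [-152.29, 152.29]. Speed limits (degrees/s): [136.94, 136.94, 159.86, 180, 180, 180].

## Interface

Orientations are given as [roll, pitch, yaw] about the fixed x, y, z axes, in that order (R = Rz(yaw) Ry(pitch) Rx(roll)).
In Python, from bench import telemetry, snapshot, camera_params, job gives the robot as it stands. The module is installed in compiled form; this text tells all that it offers.
- The arm moves only by the shell command python3 -m jog 'ROWS' [FORCE]. ROWS is JSON, a list that holds one entry, the list of rows, each a list of 7 numbers: the shift along the tool's x, y, z in units of 50 mm (1.0 is 50 mm), then the turn, a rotation vector about the tool's x, y, z in units of 2 pi rad (1.0 is 2 pi rad), then the opening, from 0 (shut) to 1 (fully open). In form: [[[dx, dy, dz, rx, ry, rz, claw], ...]]. A call has 1 to 12 rows; each row shifts and turns the commanded pose from where the row before left it, along the tool's axes as they then stand; what a row does not reach is not made up. A row lasts 1/8 s, in which the tool goes at most 62.5 mm and 10.7 degrees, less where a joint would pass 70% of its speed; a pose out of reach is approached as far as the arm can. A call with a number of a shift or a turn outside -1 to 1 is refused whole. A call with a gripper value outside its range is refused whole. The fingers move at their own pace and stop on an object; FORCE is the grip in N (left out, the last holds). Time passes only in rows, so rows that do not move let the fingers close. It gives the time, the measured TCP pose, the force and the opening at its end, in the units of the state.
- telemetry.sense(): the state, without advancing time (a new reading comes with each control period).
- snapshot(name): name is "scene" or "top" or "wrist"; returns (picture, depth): 384x512x3 uint8, red, green, blue; 384x512 float32, mm along the optical axis (not along the pixel's ray), 0 where there is no reading.
- camera_params(name): a dict with "K" (3x3 intrinsics, pixels), "extrinsics" (4x4, takes a point from camera to world coordinates). Camera axes: x right, y down, z forward; pixel columns grow to the right and rows downward; lengths in mm; the calibration is good to about 2 mm. A picture is of the moment at which its call begins: read the wrist's pose just before it. camera_params takes no time and is no camera call; for the wrist camera it gives the pose at the moment of the call.
- job.hand_in(): hands the job in, once; it reports no verdict.
The state is a dict: "time": time; "joint_pos": joint angles; "qd": joint speeds; "joint_efforts": joint torques, N m; "tool_pos": TCP position; "tcp_rot": TCP orientation; "ft_force": force on the tool from outside, world axes, zero at the start; "wrist_torque": the same for the moment, N m; "finger_gap": finger opening in mm.
Only numpy, scipy, OpenCV 4.12 (cv2) and the standard library are available. Lean on these libraries where they do the work, as an engineer would, in place of code of your own. Each camera call takes 0.05 s, during which the arm holds its last target. There are 200 camera calls.

## Working session

There is one attempt and no reset: what is moved stays moved. The work goes in short steps, Python scripts to look and compute and a shell command to move; the robot and the scene stay as the last step left them, time stands still between calls to the robot, and variables do not carry over. Pictures are saved under pics/ and viewed, about 8 in all and at most 12, crops included, and the job is handed in when it is done.

```bash
mkdir -p pics; cat > h.py <<'E'
import numpy as np, cv2
from bench import telemetry, snapshot, camera_params, job
def take(n,f):
    P=camera_params(n); im,d=snapshot(n); np.savez('pics/'+f+'.npz',im=im,d=d,K=P['K'],E=P['extrinsics'])
    cv2.imwrite('pics/'+f+'.png',im[:,:,::-1]); return im,d,P
def load(f): return np.load('pics/'+f+'.npz')
def ray(f,u,v):
    z=load(f);r=np.linalg.inv(z['K'])@[u,v,1];return z['E'][:3,3],z['E'][:3,:3]@r
def atz(f,u,v,h): o,r=ray(f,u,v);return o+r*(h-o[2])/r[2]
def dep(f,u,v): o,r=ray(f,u,v);return o+r*load(f)['d'][int(v),int(u)]
def proj(f,p):
    z=load(f);q=z['K']@(z['E'][:3,:3].T@(np.asarray(p)-z['E'][:3,3]));return q[:2]/q[2]
E
python3 - <<'E'
from h import *
a=take('scene','s0')[0];b=take('top','t0')[0]
for n in ('s0','t0'): print(load(n)['E'].round(2).tolist(),load(n)['K'][0,0])
print(telemetry.sense())
E
```

```text
[[0.77, -0.37, 0.51, -23.92], [-0.63, -0.46, 0.62, -913.92], [0.01, -0.81, -0.59, 709.73], [0.0, 0.0, 0.0, 1.0]] 394.30654010152824
[[0.13, -0.8, 0.58, -211.33], [-0.99, -0.11, 0.07, -393.5], [0.01, -0.59, -0.81, 1116.42], [0.0, 0.0, 0.0, 1.0]] 476.5630746677388
{'time': 0.1, 'joint_pos': array([-7.49070321e+01,  7.51168516e+00,  8.53252300e+01, -1.53592896e-03,
        8.72620973e+01, -4.89153519e+00]), 'qd': array([-0.07534501, -0.1196458 , -0.21523155,  0.02115936, -0.00469868,
        0.03702107]), 'joint_efforts': array([ 1.32339697e-03, -5.70950174e+01, -5.01942015e+01, -1.16773908e-04,
        8.07938719e-03,  4.82338658e-05]), 'tool_pos': array([ 204.9340581 , -563.3003281 ,  193.61897644]), 'tcp_rot': array([-1.79901217e+02, -6.91429747e-03,  1.99845719e+01]), 'ft_force': array([-1.11611916,  0.07509337, -0.55146819]), 'wrist_torque': array([-0.00663427,  0.01168359, -0.05436988]), 'finger_gap': 85.59687620144256}
```

View pics/s0.png

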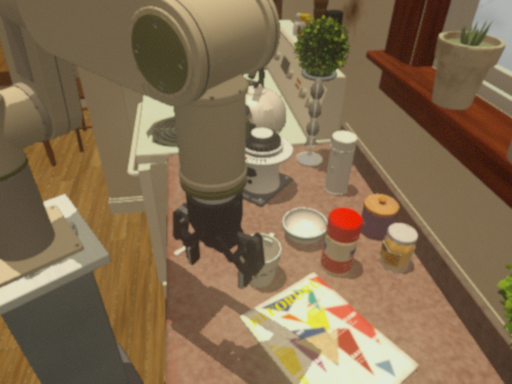

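View pics/t0.png

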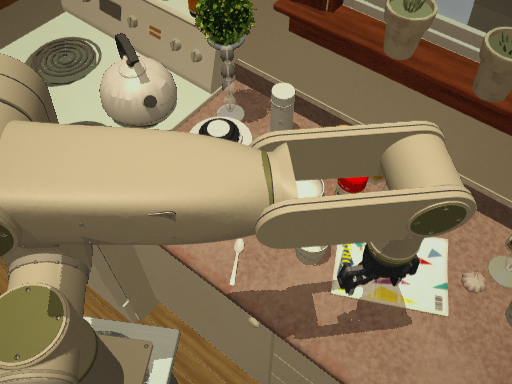

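```bash
python3 - <<'E'
from h import *
a=cv2.imread('pics/s0.png')[110:210,220:320];b=cv2.imread('pics/t0.png')[100:200,170:270]
o=np.hstack([cv2.resize(x,(400,400),interpolation=cv2.INTER_CUBIC) for x in(a,b)]);cv2.imwrite('pics/c0.png',o)
for u,v in((262,132),(262,148),(282,152),(290,210)):print('s',u,v,dep('s0',u,v).round(),atz('s0',u,v,184).round())
for u,v in((220,128),(245,128)):print('t',u,v,dep('t0',u,v).round())
E
```

```text
s 262 132 [ 629. -176.  187.] [ 633. -171.  184.]
s 262 148 [ 597. -214.  165.] [ 575. -239.  184.]
s 282 152 [ 655. -234.  140.] [ 602. -286.  184.]
s 290 210 [ 573. -360.   52.] [ 453. -471.  184.]
t 220 128 [ 630. -180.  185.]
t 245 128 [ 684. -238.  136.]
```

View pics/c0.png

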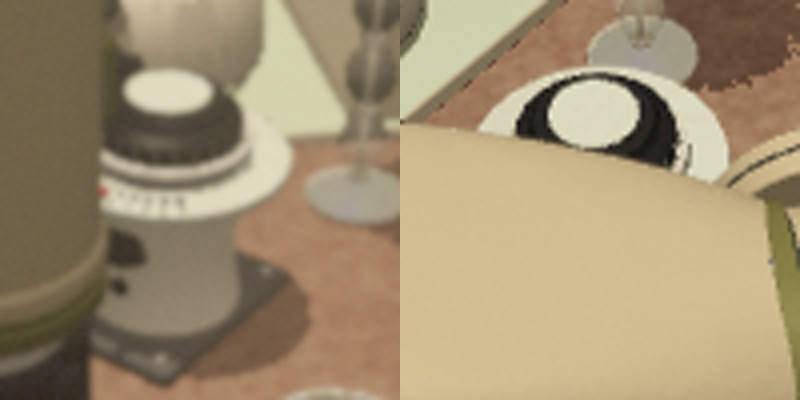

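```bash
python3 -m jog '[[[0,0,-0.9,0,0,0,1],[0,0,-0.9,0,0,0,1],[0,0,-0.9,0,0,0,1],[0.84,-0.3,0,0,0,0,1],[0.84,-0.3,0,0,0,0,1],[0.84,-0.3,0,0,0,0,1],[0.84,-0.3,0,0,0,0,1],[0.84,-0.3,0,0,0,0,1],[0.84,-0.3,0,0,0,0,1],[0.84,-0.3,0,0,0,0,1],[0,0,0,0,0,0,1]]]'
python3 - <<'E'
from h import *
w=take('wrist','w1')[0];a=take('scene','s1')[0];t=take('top','t1')[0]
print(load('w1')['E'].round(2).tolist(),load('w1')['K'][0,0])
o=np.vstack([np.hstack([w[:,:,::-1][:, :400],cv2.resize(a[110:210,200:300,::-1],(384,384))]) ]);cv2.imwrite('pics/c1.png',np.hstack([w[:,:,::-1],cv2.resize(a[100:230,190:286,::-1],(284,384),interpolation=cv2.INTER_CUBIC)]))
E
```

```text
time: 1.48
tool_pos: [447.4, -362.4, 328.9]
tcp_rot: [-179.9, -0.0, 20.2]
ft_force: [-0.2, -0.4, 0.0]
finger_gap: 85.4
[[0.35, -0.9, -0.28, 518.15], [-0.94, -0.33, -0.1, -336.68], [-0.0, 0.3, -0.95, 508.37], [0.0, 0.0, 0.0, 1.0]] 267.6432397585684
```

View pics/c1.png

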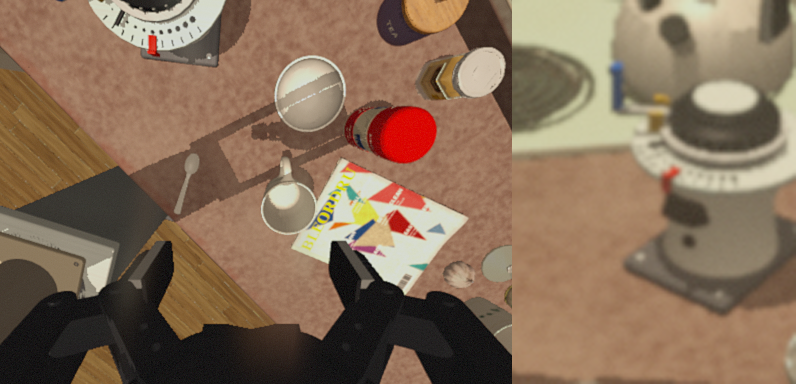

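```bash
python3 -m jog '[[[0.67,-0.6,0,0,0,0,1],[0.67,-0.6,0,0,0,0,1],[0.67,-0.6,0,0,0,0,1],[0,0,0,0,0,0,1],[0,0,0,0,0,0,1]]]'
python3 - <<'E'
from h import *
w=take('wrist','w2')[0];a=take('scene','s2')[0];t=take('top','t2')[0]
cv2.imwrite('pics/c2.png',np.hstack([cv2.resize(w[:200,130:380,::-1],(750,600),interpolation=cv2.INTER_CUBIC)]))
E
```

```text
time: 2.25
tool_pos: [508.5, -246.8, 329.5]
tcp_rot: [180.0, 0.0, 19.9]
ft_force: [-0.8, -0.1, 0.2]
finger_gap: 85.2
```

View pics/c2.png

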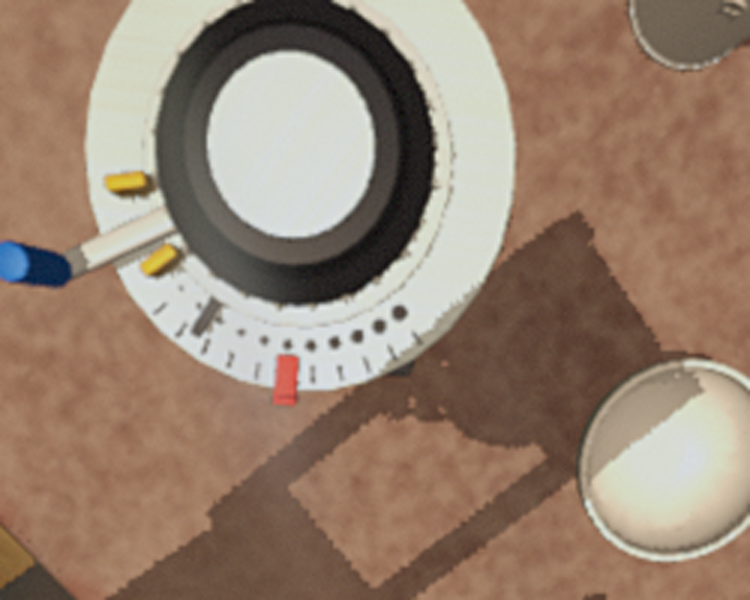

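```bash
python3 - <<'E'
from h import *
px=lambda x,y:((x+.5)/3-.5+130,(y+.5)/3-.5)
W=lambda x,y,h:atz('w2',*px(x,y),h)
from scipy.optimize import least_squares
# centre: disc edge at z138 r90, points (left,right,lower-left,lower-right)
pts=np.array([W(x,y,138) for x,y in((87,150),(516,150),(118,268),(170,342),(230,378),(480,275),(100,90),(505,80))])[:,:2]
r=least_squares(lambda c:np.hypot(*(pts-c[:2]).T)-c[2],[625,-180,90]);print('disc',r.x.round(1),r.fun.round(1))
k=W(291,145,184)[:2];print('knob',k.round(1))
for x,y in((291,145),(60,265),(15,262)):print(dep('w2',*px(x,y)).round(1))
for c in(r.x[:2],k):
  for n,x,y,h in(('tab_in',289,357,143),('tab_out',285,403,143),('ptr_in',214,300,149),('ptr_tip',201,334,149),('peg',12,262,210),('lugF',127,182,170),('lugC',160,260,170)):
    p=W(x,y,h);d=p[:2]-c;print(n,p.round(1),'r',np.hypot(*d).round(1),'bearing',np.degrees(np.arctan2(d[1],d[0])).round(1))
P=load('w2');print(P['E'].round(3).tolist())
E
python3 - <<'E'
import cv2,numpy as np
s=cv2.imread('pics/s2.png');t=cv2.imread('pics/t2.png')
o=np.hstack([cv2.resize(s[110:200,195:295],(400,360),interpolation=3),cv2.resize(t[90:180,160:260],(400,360),interpolation=3)]);cv2.imwrite('pics/c2b.png',o)
E
```

```text
disc [ 627.5 -176.1   88.7] [ 0.6  0.9 -0.6  1.3  0.8 -2.8 -1.6  1.5]
knob [ 629.4 -174.9]
[ 629.2 -175.1  185.4]
[ 560.7 -104.2  179.5]
[ 558.1 -100.4  210.9]
tab_in [ 556.1 -194.7  143. ] r 73.8 bearing -165.4
tab_out [ 536.7 -199.3  143. ] r 93.8 bearing -165.6
ptr_in [ 567.8 -157.9  149. ] r 62.4 bearing 163.1
ptr_tip [ 552.6 -156.7  149. ] r 77.4 bearing 165.5
peg [557.7 -99.1 210. ] r 103.9 bearing 132.2
lugF [ 598.  -117.9  170. ] r 65.2 bearing 116.9
lugC [ 575.4 -137.3  170. ] r 64.9 bearing 143.3
tab_in [ 556.1 -194.7  143. ] r 75.9 bearing -164.9
tab_out [ 536.7 -199.3  143. ] r 95.9 bearing -165.3
ptr_in [ 567.8 -157.9  149. ] r 64.0 bearing 164.6
ptr_tip [ 552.6 -156.7  149. ] r 78.9 bearing 166.6
peg [557.7 -99.1 210. ] r 104.4 bearing 133.4
lugF [ 598.  -117.9  170. ] r 65.1 bearing 118.8
lugC [ 575.4 -137.3  170. ] r 65.8 bearing 145.1
[[0.342, -0.897, -0.281, 579.447], [-0.94, -0.326, -0.102, -221.226], [-0.0, 0.299, -0.954, 508.93], [0.0, 0.0, 0.0, 1.0]]
```

View pics/c2b.png

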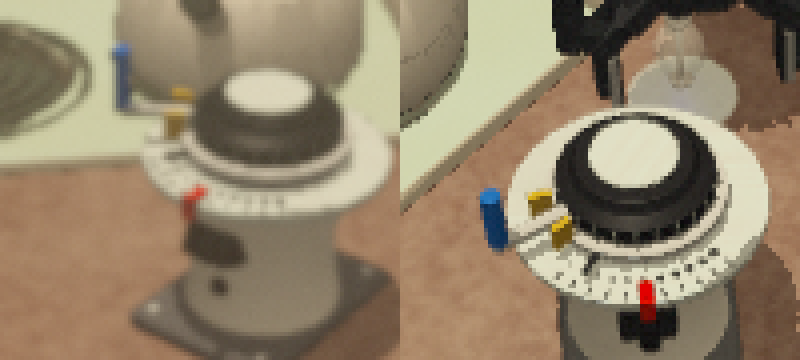

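```bash
python3 - <<'E'
from h import *
q=lambda x,y:((x+.5)/4-.5+160,(y+.5)/4-.5+90)
print('peg top',atz('t2',*q(490-400,194),210).round(1),'tab',atz('t2',*q(647-400,283),143).round(1),atz('t2',*q(648-400,310),143).round(1),'ptr tip',atz('t2',*q(586-400,274),149).round(1),'knob',atz('t2',*q(634-400,153),184).round(1))
z=load('t0');d=z['d'];v,u=np.mgrid[:384,:512]
r=np.stack([u,v,np.ones_like(u)],-1)@np.linalg.inv(z['K']).T*d[...,None]@z['E'][:3,:3].T+z['E'][:3,3]
for c in((557,-100),(580,-140)):
  dist=np.hypot(r[...,0]-c[0],r[...,1]-c[1])
m=(d>0)&(r[...,2]>60)&(v<128)&(u<195)&(u>90)
p=r[m];ds=np.hypot(p[:,0]-557,p[:,1]+100);i=np.argsort(ds)[:400:40];print(np.c_[p[i],ds[i]].round())
print('kettle hi',p[p[:,2]>150][np.argsort(np.hypot(*(p[p[:,2]>150][:,:2]-[557,-100]).T))[:60:10]].round())
E
```

```text
peg top [559.3 -97.4 210. ] tab [ 554.9 -194.9  143. ] [ 532.8 -199.6  143. ] ptr tip [ 552.  -155.4  149. ] knob [ 630.  -174.8  184. ]
[[666. -97. 138. 109.]
 [735.  51. 138. 233.]
 [739.  56. 145. 240.]
 [753.  49. 156. 247.]
 [761.  80. 117. 272.]
 [783.  55.  65. 274.]
 [755.  93.  71. 277.]
 [752. 100.  64. 280.]
 [753. 104.  63. 283.]
 [807.  36.  66. 285.]]
kettle hi [[747.  45. 152.]
 [752.  47. 150.]
 [749.  57. 156.]
 [860. -80. 377.]
 [819.  89. 228.]
 [814.  98. 220.]]
```

```bash
python3 -m jog '[[[0.65,-0.82,0,0,0,0,0.5],[0.65,-0.82,0,0,0,0,0.5],[0.65,-0.82,0,0,0,0,0.5],[0,0,0,0,0,0.0267,0.5],[0,0,0,0,0,0.0267,0.5],[0,0,0,0,0,0.0267,0.5],[0,0,0,0,0,0.0267,0.5],[0,0,0,0,0,0.0267,0.5],[0,0,0,0,0,0.0267,0.5],[0,0,0,0,0,0.0267,0.5],[0,0,0,0,0,0,0.5],[0,0,0,0,0,0,0.5]]]'
python3 - <<'E'
from h import *
from scipy.spatial.transform import Rotation as R
def step(t): # tool-frame shift in 50mm units
    s=telemetry.sense();print(s['tool_pos'].round(1),s['tcp_rot'].round(1));print((R.from_euler('xyz',s['tcp_rot'],degrees=True).as_matrix().T@(np.array(t)-s['tool_pos'])/50).round(3))
step([558.5,-98.3,178])
E
```

```text
time: 3.9
tool_pos: [558.7, -97.5, 329.6]
tcp_rot: [180.0, -0.0, -47.1]
ft_force: [-0.2, 0.1, -0.4]
finger_gap: 42.9
[558.7 -97.5 329.6] [180.   -0.  -47.1]
[0.01  0.014 3.032]
```

```bash
python3 -m jog '[[[0,0,0.6,0,0,0,0.5],[0,0,0.6,0,0,0,0.5],[0,0,0.7,0,0,0,0.5],[0,0,0,0,0,0,0.5]]]'
python3 - <<'E'
from h import *
w=take('wrist','w3')[0];cv2.imwrite('pics/w3.png',w[:,:,::-1])
E
```

```text
time: 4.4
tool_pos: [556.7, -96.5, 231.2]
tcp_rot: [179.8, 0.3, -47.2]
ft_force: [0.1, 0.4, 0.2]
finger_gap: 42.6
```

View pics/w3.png

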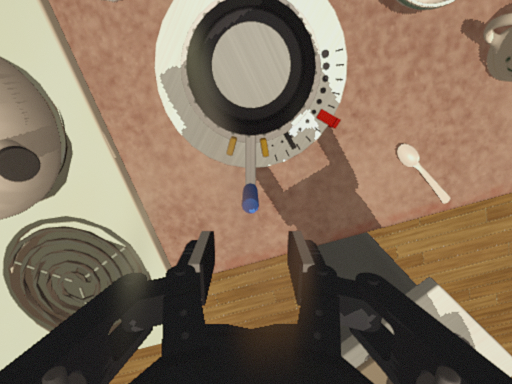

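```bash
python3 -m jog '[[[0.05,0,0.35,0,0,0,0.5],[0,0,0.35,0,0,0,0.5],[0,0,0.34,0,0,0,0.5],[0,0,0,0,0,0,0.5]]]' && python3 -m jog '[[[0.008,0.183,0,0,0,-0.0139,0.5],[0.008,0.183,0,0,0,-0.0139,0.5],[0.008,0.183,0,0,0,-0.0139,0.5],[0.008,0.183,0,0,0,-0.0139,0.5],[0.008,0.183,0,0,0,-0.0139,0.5],[0.008,0.183,0,0,0,-0.0139,0.5],[0,0,0,0,0,0,0.5]]]'
python3 - <<'E'
from h import *
w=take('wrist','w4')[0];take('top','t4');take('scene','s4');cv2.imwrite('pics/w4.png',cv2.resize(w[:230,100:400,::-1],(780,598),interpolation=3))
s=telemetry.sense();d=s['tool_pos'][:2]-[629,-175.3];print(np.hypot(*d),np.degrees(np.arctan2(d[1],d[0])),s['tcp_rot'])
E
```

```text
time: 4.95
tool_pos: [559.1, -98.3, 180.1]
tcp_rot: [179.9, 0.2, -47.3]
ft_force: [0.1, 0.3, -0.4]
finger_gap: 42.7
time: 5.82
tool_pos: [531.6, -145.2, 183.2]
tcp_rot: [180.0, -0.0, -17.3]
ft_force: [0.7, 0.1, 0.1]
finger_gap: 42.5
102.09359663771602 162.38004609501888 [-1.79990228e+02 -2.43579052e-02 -1.73701466e+01]
```

View pics/w4.png

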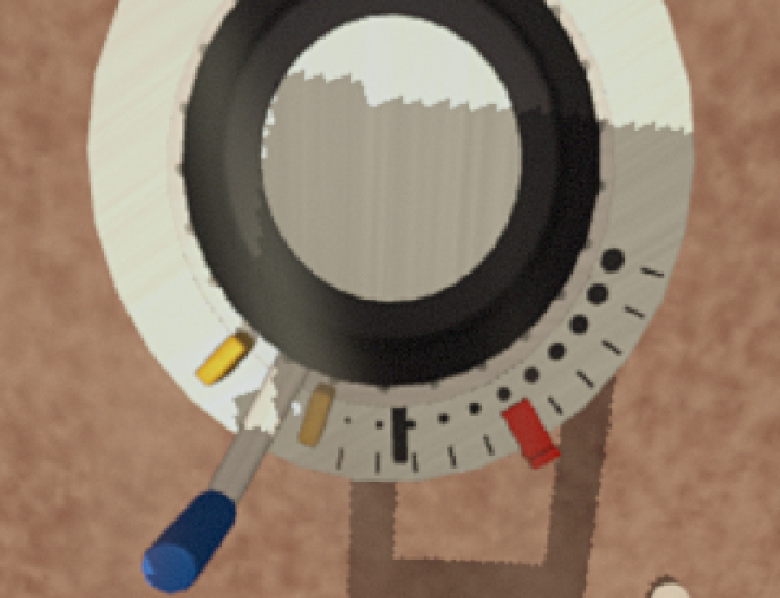

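```bash
python3 -m jog '[[[0,0.183,0.015,0,0,-0.0139,0.5],[0,0.183,0.015,0,0,-0.0139,0.5],[0,0.183,0.015,0,0,-0.0139,0.5],[0,0.183,0.015,0,0,-0.0139,0.5],[0.008,0.183,0,0,0,-0.0139,0.5],[0.008,0.183,0,0,0,-0.0139,0.5],[0,0,0,0,0,0,0.5]]]'
python3 - <<'E'
from h import *
w=take('wrist','w5')[0];take('top','t5');take('scene','s5');cv2.imwrite('pics/w5.png',cv2.resize(w[:230,100:400,::-1],(780,598),interpolation=3))
s=telemetry.sense();d=s['tool_pos'][:2]-[629,-175.3];print(np.hypot(*d),np.degrees(np.arctan2(d[1],d[0])),s['tcp_rot'])
E
```

```text
time: 6.85
tool_pos: [527.9, -198.8, 179.6]
tcp_rot: [-180.0, 0.0, 12.6]
ft_force: [0.4, 0.2, 0.2]
finger_gap: 43.0
103.7650479796352 -167.27716892202963 [-1.79984127e+02  1.89437404e-03  1.26414590e+01]
```

View pics/w5.png

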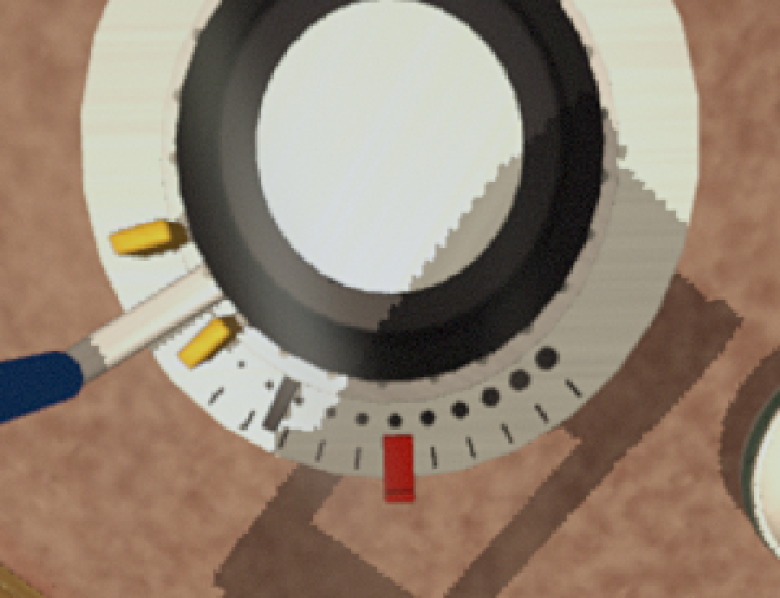

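```bash
python3 - <<'E'
from h import *
print('tcp w3',proj('w3',[556.7,-96.5,231.2]),'peg',proj('w3',[558.5,-98.3,210]))
q=lambda x,y:((x+.5)/2.6-.5+100,(y+.5)/2.6-.5)
C=np.array([629,-175.3])
def s(f,n,x,y,h):
    p=atz(f,*q(x,y),h);d=p[:2]-C;print(f,n,p.round(1),np.hypot(*d).round(1),(np.degrees(np.arctan2(d[1],d[0]))%360).round(1))
s('w4','peg',168,568,210);s('w4','ptr',400,455,149);s('w4','tab',531,433,143);s('w4','knob',391,158,184)
s('w5','ptr',272,425,149);s('w5','tab',398,465,143);s('w5','knob',390,146,184)
for f in('w3','w4','w5'):print(f,load(f)['E'][:3,3])
E
```

```text
tcp w3 [249.46496231 218.27451587] peg [249.40712135 204.77111225]
w4 peg [557.8 -98.2 210. ] 105.0 132.7
w4 ptr [ 553.5 -155.   149. ] 78.2 164.9
w4 tab [ 546.5 -196.9  143. ] 85.2 194.6
w4 knob [ 630.2 -176.1  184. ] 1.5 328.3
w5 ptr [ 552.9 -155.4  149. ] 78.7 165.3
w5 tab [ 547.6 -196.2  143. ] 84.1 194.4
w5 knob [ 630.3 -175.2  184. ] 1.3 5.1
w3 [ 608.71723397 -153.33659618  410.2402707 ]
w4 [ 603.39960091 -168.35507628  362.70249488]
w5 [ 601.45252274 -182.51228199  359.03146995]
```

```bash
python3 - <<'E'
from h import *
from scipy.spatial.transform import Rotation as R
M=R.from_euler('xyz',[179.8,.3,-47.2],degrees=True).as_matrix()
for u,v in((210,236),(208,245),(207,265),(204,290),(293,236),(296,265),(300,290),(190,275)):print(u,v,(M.T@(dep('w3',u,v)-[556.7,-96.5,231.2])).round(1))
w=cv2.imread('pics/w5.png')
a=load('s5')['im'][90:210,180:300,::-1];b=load('t5')['im'][80:200,150:270,::-1]
cv2.imwrite('pics/c5.png',np.hstack([cv2.resize(x,(400,400),interpolation=3) for x in(a,b)]))
print(proj('s5',[527.9,-198.8,179.6]),proj('t5',[527.9,-198.8,179.6]))
E
```

```text
210 236 [ 10.4 -21.  -48.9]
208 245 [ 10.4 -20.5 -58.8]
207 265 [  2.2 -20.6 -64.2]
204 290 [ -2.9 -20.2 -76.5]
293 236 [ 10.7  23.7 -49.3]
296 265 [  5.   22.5 -68.4]
300 290 [ -2.8  23.5 -76.5]
190 275 [ 11.8 -23.5 -86.3]
[238.57273233 149.00713574] [220.10988693 159.65352669]
```

View pics/c5.png

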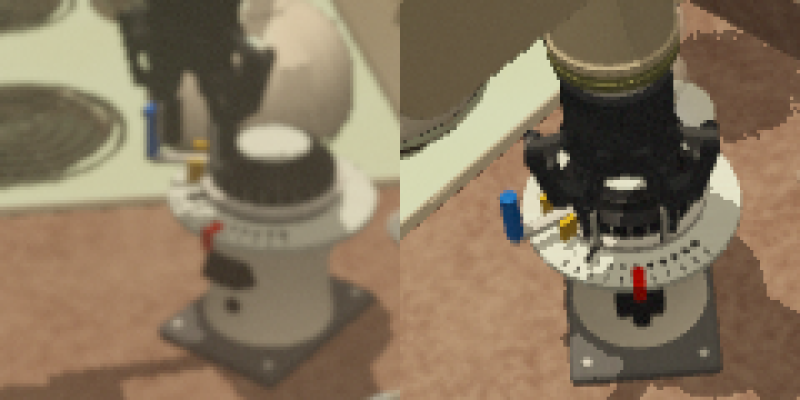

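```bash
python3 -m jog '[[[0,0,-0.4,0,0,0,0.5],[0.032,-0.361,0,0,0,0.0278,0.5],[0.032,-0.361,0,0,0,0.0278,0.5],[0.032,-0.361,0,0,0,0.0278,0.5],[0.032,-0.361,0,0,0,0.0278,0.5],[0.032,-0.361,0,0,0,0.0278,0.5],[0.032,-0.361,0,0,0,0.0278,0.5],[0,0,0,0,0,0,0.5],[0,0,0,0,0,0,0.5]]]'
cat >> h.py <<'E'
from scipy.spatial.transform import Rotation as R
C=np.array([629.5,-175.3])
def step(t):
    s=telemetry.sense();print(s['tool_pos'].round(1),s['tcp_rot'].round(1));print((R.from_euler('xyz',s['tcp_rot'],degrees=True).as_matrix().T@(np.array(t)-s['tool_pos'])/50).round(3))
def pol():
    s=telemetry.sense();d=s['tool_pos'][:2]-C;print('tcp r,b,z',np.hypot(*d).round(1),(np.degrees(np.arctan2(d[1],d[0]))%360).round(1),s['tool_pos'][2].round(1),s['tcp_rot'].round(1),s['ft_force'].round(1))
E
python3 -c "
from h import *
step([558.3,-98.2,200]);pol()"
```

```text
time: 8.12
tool_pos: [558.7, -99.7, 200.4]
tcp_rot: [-180.0, -0.0, -47.1]
ft_force: [-0.9, -0.8, 0.0]
finger_gap: 43.2
[558.7 -99.7 200.4] [-180.    -0.   -47.1]
[-0.028 -0.015  0.009]
tcp r,b,z 103.5 133.1 200.4 [-180.    -0.   -47.1] [-0.9 -0.8  0. ]
```

```bash
python3 -m jog '[[[-0.03,-0.015,0.3,0,0,0,0.5],[0,0,0.3,0,0,0,0.5],[0,0,0.3,0,0,0,0.5],[0,0,0.3,0,0,0,0.5],[0,0,0,0,0,0,0.5]]]' && python3 - <<'E'
from h import *
take('wrist','w6');a=take('scene','s6')[0];b=take('top','t6')[0];pol()
cv2.imwrite('pics/c6.png',np.hstack([cv2.resize(x,(400,400),interpolation=3) for x in(a[90:210,180:300,::-1],b[80:200,130:250,::-1])]))
E
```

```text
time: 8.75
tool_pos: [556.8, -97.5, 137.3]
tcp_rot: [179.9, 0.2, -47.3]
ft_force: [-0.3, -0.3, 0.2]
finger_gap: 42.7
tcp r,b,z 104.9 132.5 140.1 [-180.    -0.   -47.3] [-0.1  0.2 -0.4]
```

View pics/c6.png

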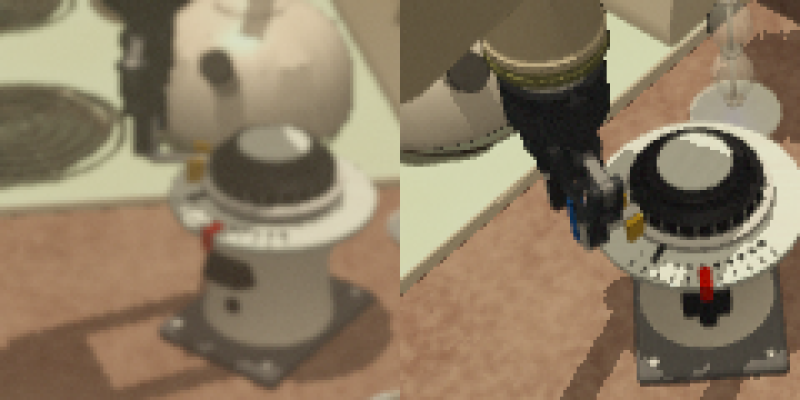

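```bash
cat >> h.py <<'E'
def polar(f,h,r,b):
    z=load(f);B,Rr=np.meshgrid(np.radians(b),r);p=np.stack([C[0]+Rr*np.cos(B),C[1]+Rr*np.sin(B),h+0*B],-1)
    q=(p-z['E'][:3,3])@z['E'][:3,:3]@z['K'].T;m=(q[...,:2]/q[...,2:]).astype(np.float32)
    return cv2.remap(z['im'],m[...,0],m[...,1],cv2.INTER_LINEAR).astype(float)
def cen(b,s,w=5):
    i=s.argmax();k=abs(b-b[i])<w;t=np.clip(s-.5*s[i],0,None)*k;return (t@b/t.sum()).round(2),s[i].round(2)
def meas(f,lo=140,hi=235):
    b=np.arange(lo,hi,.1)
    g=polar(f,149,np.arange(66,80,1),b).max(-1); g=g/np.median(g); col=np.percentile(g,80,axis=0)
    p=cen(b,np.clip(1-cv2.blur(col[None],(9,1))[0],0,1))
    c=polar(f,143,np.arange(76,86,1),b); red=(c[...,0]-c[...,1:].max(-1)).clip(0).mean(0)/255
    q=cen(b,red,7)
    bb=np.arange(100,235,.1);c=polar(f,210,np.arange(98,112,1),bb);bl=(c[...,2]-c[...,0]).clip(0).mean(0)/255
    print(f,'ptr',p,'tab',q,'diff',(p[0]-q[0]).round(2),'peg',cen(bb,bl,6))
E
python3 - <<'E'
from h import *
for f in('w1','w2','w3','w4','w5','w6','t2','s2'):
    try: meas(f)
    except Exception as e: print(f,e)
E
```

```text
w1 ptr (np.float64(141.03), np.float64(1.0)) tab (np.float64(194.45), np.float64(0.71)) diff -53.42 peg (np.float64(205.05), np.float64(0.0))
w2 ptr (np.float64(165.08), np.float64(0.49)) tab (np.float64(194.61), np.float64(0.49)) diff -29.53 peg (np.float64(133.07), np.float64(0.47))
w3 ptr (np.float64(164.96), np.float64(0.73)) tab (np.float64(194.27), np.float64(0.58)) diff -29.31 peg (np.float64(134.07), np.float64(0.27))
w4 ptr (np.float64(165.02), np.float64(0.77)) tab (np.float64(194.4), np.float64(0.45)) diff -29.38 peg (np.float64(133.34), np.float64(0.31))
w5 ptr (np.float64(165.07), np.float64(0.35)) tab (np.float64(194.57), np.float64(0.53)) diff -29.5 peg (np.float64(133.01), np.float64(0.48))
w6 ptr (np.float64(165.0), np.float64(0.69)) tab (np.float64(194.29), np.float64(0.57)) diff -29.29 peg (np.float64(131.94), np.float64(0.23))
t2 ptr (np.float64(164.59), np.float64(0.62)) tab (np.float64(193.86), np.float64(0.85)) diff -29.27 peg (np.float64(133.04), np.float64(0.48))
s2 ptr (np.float64(164.11), np.float64(0.17)) tab (np.float64(193.8), np.float64(0.43)) diff -29.69 peg (np.float64(134.55), np.float64(0.16))
```

```bash
python3 -m jog '[[[0.008,0.183,0,0,0,-0.0139,0.5],[0.008,0.183,0,0,0,-0.0139,0.5],[0.008,0.183,0,0,0,-0.0139,0.5],[0.008,0.183,0,0,0,-0.0139,0.5],[0.008,0.183,0,0,0,-0.0139,0.5],[0.008,0.183,0,0,0,-0.0139,0.5],[0,0,0,0,0,0,0.5]]]'
python3 - <<'E'
from h import *
for n in('wrist','top','scene'):take(n,n[0]+'7');meas(n[0]+'7')
pol()
E
```

```text
time: 9.78
tool_pos: [529.7, -144.2, 140.6]
tcp_rot: [180.0, -0.1, -17.3]
ft_force: [0.7, -0.7, 0.4]
finger_gap: 42.6
w7 ptr (np.float64(183.18), np.float64(0.72)) tab (np.float64(194.59), np.float64(0.52)) diff -11.41 peg (np.float64(155.32), np.float64(0.35))
t7 ptr (np.float64(168.41), np.float64(0.8)) tab (np.float64(193.88), np.float64(0.58)) diff -25.47 peg (np.float64(155.26), np.float64(0.3))
s7 ptr (np.float64(182.33), np.float64(0.25)) tab (np.float64(193.88), np.float64(0.3)) diff -11.55 peg (np.float64(155.57), np.float64(0.03))
tcp r,b,z 104.8 162.5 140.1 [180.   -0.  -17.4] [-0.1 -0.5  0.7]
```

```bash
python3 -m jog '[[[0.008,0.183,0,0,0,-0.0139,0.5],[0.008,0.183,0,0,0,-0.0139,0.5],[0.008,0.183,0,0,0,-0.0139,0.5],[0.008,0.183,0,0,0,-0.0139,0.5],[0.008,0.183,0,0,0,-0.0139,0.5],[0.004,0.092,0,0,0,-0.007,0.5],[0,0,0,0,0,0,0.5]]]'
python3 - <<'E'
from h import *
for n in('wrist','top','scene'):take(n,n[0]+'8');meas(n[0]+'8')
pol()
E
```

```text
time: 10.8
tool_pos: [526.5, -193.6, 139.8]
tcp_rot: [180.0, -0.0, 10.2]
ft_force: [0.2, 0.3, 0.5]
finger_gap: 42.9
w8 ptr (np.float64(210.1), np.float64(0.72)) tab (np.float64(194.78), np.float64(0.54)) diff 15.32 peg (np.float64(182.34), np.float64(0.35))
t8 ptr (np.float64(213.78), np.float64(0.68)) tab (np.float64(193.83), np.float64(0.58)) diff 19.95 peg (np.float64(182.31), np.float64(0.35))
s8 ptr (np.float64(209.37), np.float64(0.26)) tab (np.float64(193.86), np.float64(0.3)) diff 15.51 peg (np.float64(182.34), np.float64(0.11))
tcp r,b,z 104.7 190.0 139.6 [180.   -0.   10.2] [ 0. -0. -0.]
```

```bash
python3 -m jog '[[[0.008,-0.183,0,0,0,0.0139,0.5],[0.008,-0.183,0,0,0,0.0139,0.5],[0.008,-0.183,0,0,0,0.0139,0.5],[0.008,-0.183,0,0,0,0.0139,0.5],[0.008,-0.183,0,0,0,0.0139,0.5],[0.008,-0.183,0,0,0,0.0139,0.5],[0.008,-0.183,0,0,0,0.0139,0.5],[0,0,0,0,0,0,0.5]]]'
python3 - <<'E'
from h import *
for n in('wrist','top','scene'):take(n,n[0]+'9');meas(n[0]+'9')
pol()
E
```

```text
time: 11.95
tool_pos: [534.3, -130.5, 139.6]
tcp_rot: [180.0, 0.0, -24.7]
ft_force: [-0.1, 0.0, -1.3]
finger_gap: 43.1
w9 ptr (np.float64(202.99), np.float64(0.8)) tab (np.float64(194.33), np.float64(0.55)) diff 8.66 peg (np.float64(162.97), np.float64(0.25))
t9 ptr (np.float64(157.03), np.float64(0.77)) tab (np.float64(193.85), np.float64(0.59)) diff -36.82 peg (np.float64(160.69), np.float64(0.13))
s9 ptr (np.float64(202.59), np.float64(0.22)) tab (np.float64(193.9), np.float64(0.29)) diff 8.69 peg (np.float64(nan), np.float64(0.0))
tcp r,b,z 105.1 155.1 139.6 [-180.     0.   -24.7] [ 0.2 -0.6 -0. ]h.py:24: RuntimeWarning: invalid value encountered in scalar divide
  i=s.argmax();k=abs(b-b[i])<w;t=np.clip(s-.5*s[i],0,None)*k;return (t@b/t.sum()).round(2),s[i].round(2)
```

```bash
python3 -m jog '[[[0.001,-0.073,0,0,0,0.0056,0.5],[0.001,-0.073,0,0,0,0.0056,0.5],[0.001,-0.073,0,0,0,0.0056,0.5],[0,0,0,0,0,0,0.5],[0,0,0,0,0,0,0.5]]]'
python3 - <<'E'
from h import *
for n in('wrist','scene'):take(n,n[0]+'10');meas(n[0]+'10')
pol()
E
```

```text
time: 12.72
tool_pos: [539.2, -121.5, 139.6]
tcp_rot: [180.0, -0.0, -30.8]
ft_force: [-0.3, -2.6, -0.8]
finger_gap: 42.6
w10 ptr (np.float64(197.73), np.float64(0.81)) tab (np.float64(193.79), np.float64(0.55)) diff 3.94 peg (np.float64(157.68), np.float64(0.24))
s10 ptr (np.float64(197.23), np.float64(0.23)) tab (np.float64(193.91), np.float64(0.31)) diff 3.32 peg (np.float64(nan), np.float64(0.0))
tcp r,b,z 105.1 149.2 139.6 [180.   -0.  -30.8] [ 0.3 -1.6  0.5]h.py:24: RuntimeWarning: invalid value encountered in scalar divide
  i=s.argmax();k=abs(b-b[i])<w;t=np.clip(s-.5*s[i],0,None)*k;return (t@b/t.sum()).round(2),s[i].round(2)
```

```bash
python3 -m jog '[[[0.001,-0.055,0,0,0,0.0042,0.5],[0.001,-0.055,0,0,0,0.0042,0.5],[0,0,0,0,0,0,0.5],[0,0,0,0,0,0,0.5]]]'
python3 - <<'E' 2>/dev/null
from h import *
for n in('wrist','scene'):take(n,n[0]+'11');meas(n[0]+'11')
pol()
E
```

```text
time: 13.32
tool_pos: [542.3, -116.3, 139.6]
tcp_rot: [-180.0, 0.0, -33.8]
ft_force: [0.1, -1.1, -0.3]
finger_gap: 42.8
w11 ptr (np.float64(194.41), np.float64(0.8)) tab (np.float64(193.17), np.float64(0.56)) diff 1.24 peg (np.float64(154.37), np.float64(0.23))
s11 ptr (np.float64(194.01), np.float64(0.26)) tab (np.float64(193.78), np.float64(0.31)) diff 0.23 peg (np.float64(nan), np.float64(0.0))
tcp r,b,z 105.3 145.9 139.6 [-180.     0.   -33.8] [-0.5 -0.7 -0.2]
```

```bash
python3 -m jog '[[[0,0.14,0,0,0,0,0.5],[0,0.14,0,0,0,0,0.5],[0,0,0,0,0,0,0.5],[0,0,-0.4,0,0,0,0.5],[0,0,-0.6,0,0,0,0.5],[0,0,-0.8,0,0,0,0.5],[0,0,-0.8,0,0,0,0.5],[0,0,-0.4,0,0,0,0.5],[0,0,0,0,0,0,0.5],[0,0,0,0,0,0,0.5]]]'
cat >> h.py <<'E'
def fin(f):
    b=np.arange(150,235,.1);c=polar(f,143,np.arange(83,90,1),b);red=(c[...,0]-c[...,1:].max(-1)).clip(0).mean(0)/255
    print(f,'outer tab',cen(b,red,7));meas(f)
E
python3 - <<'E' 2>/dev/null
from h import *
for f in('w2','w5','w8','s2'):fin(f)
for n in('wrist','scene','top'):take(n,n[0]+'12');fin(n[0]+'12')
pol()
z=load('w12')['im'][:230,100:400,::-1];cv2.imwrite('pics/w12.png',cv2.resize(z,(780,598),interpolation=3))
E
```

```text
time: 14.68
tool_pos: [533.8, -128.0, 287.8]
tcp_rot: [180.0, 0.1, -33.8]
ft_force: [-0.1, -0.3, -0.5]
finger_gap: 42.8
w2 outer tab (np.float64(194.57), np.float64(0.49))
w2 ptr (np.float64(165.08), np.float64(0.49)) tab (np.float64(194.61), np.float64(0.49)) diff -29.53 peg (np.float64(133.07), np.float64(0.47))
w5 outer tab (np.float64(194.57), np.float64(0.52))
w5 ptr (np.float64(165.07), np.float64(0.35)) tab (np.float64(194.57), np.float64(0.53)) diff -29.5 peg (np.float64(133.01), np.float64(0.48))
w8 outer tab (np.float64(194.57), np.float64(0.53))
w8 ptr (np.float64(210.1), np.float64(0.72)) tab (np.float64(194.78), np.float64(0.54)) diff 15.32 peg (np.float64(182.34), np.float64(0.35))
s2 outer tab (np.float64(194.44), np.float64(0.47))
s2 ptr (np.float64(164.11), np.float64(0.17)) tab (np.float64(193.8), np.float64(0.43)) diff -29.69 peg (np.float64(134.55), np.float64(0.16))
w12 outer tab (np.float64(194.29), np.float64(0.51))
w12 ptr (np.float64(194.32), np.float64(0.77)) tab (np.float64(193.75), np.float64(0.47)) diff 0.57 peg (np.float64(154.79), np.float64(0.4))
s12 outer tab (np.float64(194.35), np.float64(0.32))
s12 ptr (np.float64(193.96), np.float64(0.25)) tab (np.float64(193.88), np.float64(0.31)) diff 0.08 peg (np.float64(155.4), np.float64(0.17))
t12 outer tab (np.float64(193.75), np.float64(0.6))
t12 ptr (np.float64(193.78), np.float64(0.74)) tab (np.float64(193.85), np.float64(0.52)) diff -0.07 peg (np.float64(154.22), np.float64(0.46))
tcp r,b,z 106.9 153.7 287.6 [180.    0.2 -33.8] [-0.4 -0.1 -0.2]
```

View pics/w12.png

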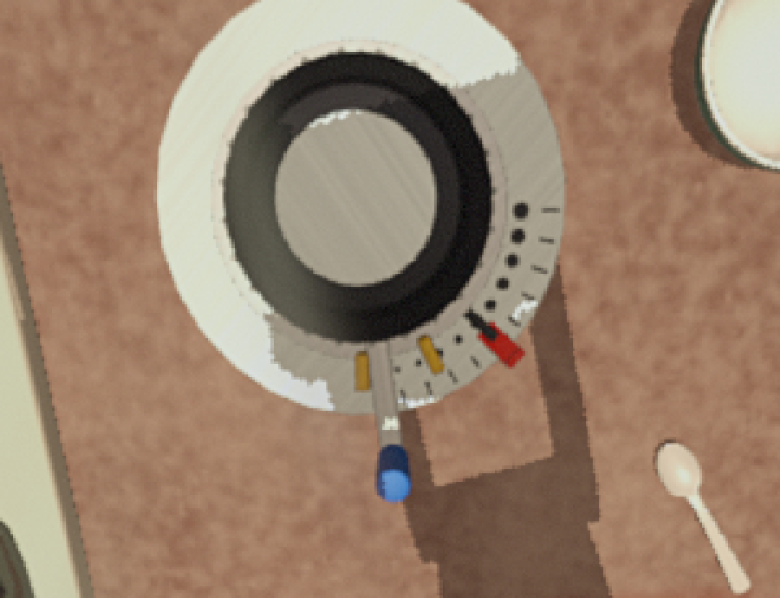

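```bash
python3 - <<'E' 2>/dev/null
from h import *
def top(f,lo):  # centroid of the bright (lit) blue cap
    im=load(f)['im'].astype(int);m=(im[...,2]-im[...,0]>60)
    u0,v0=proj(f,[*(C+105*np.array([np.cos(np.radians(lo)),np.sin(np.radians(lo))])),210])
    v,u=np.mgrid[:384,:512];m&=(abs(u-u0)<12)&(abs(v-v0)<12)
    k=m&(im[...,2]>0.8*im[...,2][m].max());p=atz(f,u[k].mean(),v[k].mean(),210);d=p[:2]-C
    print(f,k.sum(),p.round(1),np.hypot(*d).round(1),np.degrees(np.arctan2(d[1],d[0])).round(2)%360)
top('w2',133);top('w12',154.5);top('w11',154.4);top('w10',157.7)
E
```

```text
w2 117 [557.5 -97.9 210. ] 105.7 132.94
w12 98 [ 534.  -129.9  210. ] 105.8 154.56
w11 162 [ 536.9 -131.   210. ] 102.7 154.45
w10 231 [ 533.5 -136.3  210. ] 103.6 157.88
```

```bash
python3 -c "
from h import *
print(job.hand_in(), telemetry.sense()['time'])"
```

```text
the job is handed in; nothing more can be done
the job is handed in; nothing more can be done
```

The grinder is set to its red tab and the job is handed in, at about 15 s on the robot's clock. I straddled the blue peg with half-open fingers and pushed the pointer to about 15° (21 mm) past the tab on the coarse side. I then brought it up towards fine in small steps, eased the fingers off the peg and lifted clear.

**Last checks:**
- **Pointer on the tab:** against the tab's outer end, it stands within 0.05° in the wrist and top views. The scene view gives 0.1° to 0.4°, depending on which part of the tab is measured.
- **Tab not moved:** its outer end stayed within 0.3° of where it was, which is about the measuring noise.
- **Lever against the fine-side lug:** it showed there in the last picture. The peg's angle before and after I withdrew agrees within about 0.1° by its lit top; a rougher measurement gave 0.4°. The lever-to-pointer angle came out at 39.5° to 40.1° against 40.7° from the task text. It was 40.0° while the lever was pushing the carrier, so I took it as touching.
- **Things on the worktop:** I made no separate before-and-after check of the mug, bowl, creamer and spoon. The gripper was never low enough near them to touch, and every force reading I took was small (under 3 N).

**What disagreed:** the fingertips really sit about 45 mm above the reported TCP when half open. My first sweep therefore passed over the peg without touching anything, and I repeated it 40 mm lower. The tab readings that included its inner part ran up to 1.4° low while the pointer covered it, so I used the outer end there.

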